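Clamp a loudspeaker in the wedge-lock test fixture

ROBOT

A 7-joint arm with a two-finger parallel gripper is mounted at the origin on the work surface. World frame = base frame: x ahead of the robot, y to its left, z up, the work surface at z = 0. Lengths are in mm, angles in rad, forces in N, time in s.
With the tool pointing down it reaches from about 425 to 925 mm from the base axis. Payload 6.8 kg.
Tool frame: the origin (TCP) lies at the centre of the arm's flange, where the gripper is bolted on; the fingertips stand 173 mm ahead of it and the grasp point (between the pads) lies 155 mm ahead of it; z points along the fingers, y is the line along which they close (so a half turn about z gives the same grasp; the last joint's range is limited). The gripper opens to 85 mm and grips with 20 to 120 N. Pads are 22 mm wide; open, the fingers measure 114 mm over their backs; the gripper's body (76 mm by 85 mm) begins 54 mm behind the grasp point. The pads swing forward as they close: fully open they stand 13 mm farther back than shut.
Start: joints at [1.079, 0.477, 0.022, 1.555, -0.011, 1.109, -0.083], TCP at [252.758, -625.904, 404.708] pointing down, gripper open.
Joint ranges: [-2.96, 2.96], [-0.34, 2.1], [-1.41, 1.46], [0.24, 2.44], [-1.37, 4.51], [0.17, 1.92], [-2.96, 2.96]. Speed limits (rad/s): [2.39, 2.39, 3.14, 3.14, 3.14, 3.14, 3.14].

INTERFACE

Orientations are given as a unit quaternion [w, x, y, z].
In Python, from cell import sensors, imaging, bot, finder gives the robot as it stands.
- The arm moves only by the shell command python3 -m pendant 'ROWS' [FORCE]. ROWS is a JSON object of lists of equal length, an entry for each row: "delta_pos": the shift along the tool's x, y, z in mm, a list of three; "twist": the turn about the tool's z in rad; "hand": the opening in per cent of the stroke, from 0 (shut) to 100 (fully open). In form: {"delta_pos": [[dx, dy, dz], ...], "twist": [twist, ...], "hand": [hand, ...]}. A call has 1 to 5 rows; each row shifts and turns the commanded pose from where the row before left it, along the tool's axes as they then stand; what a row does not reach is not made up. A row lasts 1/12 s, in which the tool goes at most 41.7 mm and 7.16 degrees, less where a joint would pass 70% of its speed; a pose out of reach is approached as far as the arm can. A call is refused whole if a number of a shift passes 41.7 or a number of a turn 0.125, either way. A call with a gripper value outside its range is refused whole. The fingers move at their own pace and stop on an object; FORCE is the grip in N (left out, the last holds). Time passes only in rows, so rows that do not move let the fingers close. It gives the time, the measured TCP pose, the force, the opening and the grip force at its end, in the units of the state.
- sensors.read_state(): the state, without advancing time (a new reading comes with each control period).
- imaging.capture(name): name is "side" or "top"; returns the picture (420x560x3 uint8, red, green, blue); there is no depth.
- imaging.camera_info(name): a dict with "intrinsics" (3x3 intrinsics, pixels), "T" (4x4, takes a point from camera to world coordinates). Camera axes: x right, y down, z forward; pixel columns grow to the right and rows downward; lengths in mm; the calibration is good to about 2 mm. A picture is of the moment at which its call begins. camera_info takes no time and is no camera call.
- bot.finish_job(): hands the job in; it is judged then, once.
Trained networks look in the newest picture that a camera, given by its name, has taken for a name from the list of things; names that differ only in an ending like _2 or _b are one class to them, and where a whole thing is asked for, a point or a joint stands for the part that bears it (a point fixed in the world has none). Each returns a list of dicts, best first, with "score" (0 to 1); they miss things now and then, are a little off and sometimes report something else, mostly with a low value. They report only what shows in the picture. A call takes as long as a camera call. They do not tell look-alikes from the thing itself.
- finder.outline_of(camera, label): "mask" (420x560 bool, what is visible of it) and "bbox" ([left, top, width, height] in pixels, round what is visible of it).
- finder.spot_point(camera, label): "xy" ([column, row] in pixels: a listed point, or the origin of a listed thing).
The state is a dict: "time": time; "q": joint angles; "joint_velocities": joint speeds; "joint_efforts": joint torques, N m; "eef_pos": TCP position; "tool_rot": TCP orientation; "contact_force": force on the tool from outside, world axes, zero at the start; "ft_torque": the same for the moment, N m; "grip_width": finger opening in mm; "gripper_force": force on a finger pad.
Only numpy, scipy, OpenCV 4.12 (cv2) and the standard library are available. Lean on these libraries where they do the work, as an engineer would, in place of code of your own. Each camera call takes 0.05 s, during which the arm holds its last target. There are 200 camera calls.

TASK

Set the loudspeaker, magnet up, down flat and square in the nest of the test fixture, between the blue sliding bar and the steel jaw, and let go of it. Then slide the orange thumb wedge along its ramp until it jams the bar fast against the loudspeaker, with a firm thumb push of roughly 12 newtons and well short of 20, as much more would crush the frame. Leave it locked with the wedge let go, and do not disturb the other things on the bench.

Things in the scene. Friction and masses are not known exactly. Their poses are not given: they have to be found in the camera images.
- fixture: Aluminium clamp fixture bolted to the bench, plate 225 x 190 mm, 12 mm thick. Origin at bench height under the nominal nest centre; x = clamping direction (bar to jaw), y = direction in which the wedge is pushed to lock, z up. Low ridges 5 mm high at y = +-38 mm bound the nest sideways.
- nest (a point): Nominal nest centre on the plate's top, 12 mm above the fixture's origin, same axes. The bar's face is at x = -37.5 mm (bar fully back). The steel jaw (80 mm wide, 22 mm high) is bolted in slots with its face anywhere from x = +34.5 to +46.5 mm and is not measured: the empty nest is 72 to 84 mm long.
- ramp (a point): Middle of the top edge of the steel ramp fence behind the wedge, 24 mm above the plate, same axes as the fixture. The ramp runs at 14 degrees: for each 4 mm that the wedge slides along y it moves 1 mm along x. Lips of fence and bar, up to 24 mm above the plate, hold the wedge down.
- bar: Blue sliding clamp bar, 30 x 80 mm, 24 mm high, with a black rubber face towards the jaw. It slides only along the fixture's x, free travel 21.5 mm with 1 to 2 N of friction, and starts fully back. Origin at the centre of its underside, on the plate; its face is 15 mm ahead along x.
- wedge: Loose orange thumb wedge 60 mm long (y), 18 mm high, 18 mm thick at the nose (+y), 33 mm at the tail, between ramp fence and bar, axes parallel to the fixture's. Origin at its underside, mid-length, on its face towards the bar (+x). Self-locking: it stays jammed when let go.
- tab (a point): Centre of the wedge's thumb tab, 14 mm (x) by 12 mm (y), from 18 to 50 mm above the wedge's underside; axes as the wedge. Pushed to +y it slides freely, then moves the bar with a few N; when bar, loudspeaker and jaw meet, after 25 to 85 mm, resistance rises steeply within several mm. While sliding, the clamping force is 0.8 to 1.6 times the push.
- speaker: Loudspeaker lying on its face: black square frame 66 x 66 mm, 24 mm high, with a steel magnet 42 mm in diameter on its middle from 24 to 52 mm above the underside. 0.2 to 0.4 kg. Origin at the centre of the underside, x and y along the frame's sides, z up. Starts on the bench left or right of the fixture. May sit in any quarter turn.
- spool: Bystander: green spool, 58 mm in diameter, 40 mm high. Origin under its centre.
- flux: Bystander: small white bottle with a blue label, 32 mm in diameter, 60 mm high. Origin under its centre.
- meter: Bystander: yellow hand meter lying flat, 75 x 120 x 28 mm. Origin under its centre.
- driver: Bystander: red-handled screwdriver lying on the bench.
- ferrite: Bystander: dark steel slug, 24 mm in diameter, 20 mm high. Origin under its centre.
Mind the look-alikes: they are no part of the job. Of the things that look like the wedge, the largest one is meant.

How it is judged:
By the outcome, as a careful person would: the job done as asked, in the order asked, and still so for the second after the job is handed in, with the robot touching nothing.
It also fails if it takes over 58 s, if anything falls off the work surface, if the arm or the gripper's body presses on something with over 40 N, if the wrist force passes 120 N, or if a joint passes its speed limit or range.

## Working session

There is one attempt and no reset: what is moved stays moved. The work goes in short steps, Python scripts to look and compute and a shell command to move; the robot and the scene stay as the last step left them, time stands still between calls to the robot, and variables do not carry over. Pictures are saved under pics/ and viewed, at most 10 in all, crops included, and the job is handed in when it is done.

```bash
mkdir -p pics; cat > h.py <<'E'
import numpy as np, cv2
from cell import sensors, imaging, bot, finder
def snap(cam,name):
    im=imaging.capture(cam); cv2.imwrite('pics/'+name+'.png',im[:,:,::-1]); return im
def ray(cam,xy,z):
    c=imaging.camera_info(cam);K=np.array(c['intrinsics']);T=np.array(c['T'])
    d=T[:3,:3]@np.linalg.solve(K,[xy[0],xy[1],1]);o=T[:3,3]
    return (o+d*(z-o[2])/d[2]).round(1)
def proj(cam,p):
    c=imaging.camera_info(cam);K=np.array(c['intrinsics']);T=np.linalg.inv(np.array(c['T']))
    q=K@(T@np.append(p,1))[:3];return (q[:2]/q[2]).round(1)
E
python3 - <<'E'
from h import *
a=snap('top','t0');b=snap('side','s0')
for c in('top','side'):
    i=imaging.camera_info(c);print(c,np.array(i['intrinsics']).round(1).tolist(),np.array(i['T']).round(3).tolist())
Z=dict(speaker=0,nest=12,ramp=36,bar=12,wedge=12,tab=46)
for l,z in Z.items():
  for c in('top','side'):
    for r in finder.spot_point(c,l)[:3]: print(l,c,round(r['score'],2),np.round(r['xy'],1),ray(c,r['xy'],z))
s=sensors.read_state();print(s)
E
```

```text
top [[436.8, 0.0, 285.4], [0.0, 436.8, 203.2], [0.0, 0.0, 1.0]] [[-0.012, -0.997, 0.077, 505.507], [-1.0, 0.013, 0.008, -6.708], [-0.008, -0.077, -0.997, 992.964], [0.0, 0.0, 0.0, 1.0]]
side [[465.2, 0.0, 278.9], [0.0, 465.2, 210.2], [0.0, 0.0, 1.0]] [[-0.97, -0.153, 0.188, 385.085], [-0.242, 0.623, -0.744, 659.61], [-0.003, -0.767, -0.641, 641.584], [0.0, 0.0, 0.0, 1.0]]
speaker top 0.79 [160.1 178.7] [642.4 287.6   0. ]
speaker side 0.62 [176.2 349.9] [647.3 288.5   0. ]
nest top 0.66 [271.7 206.5] [574.2  31.5  12. ]
nest top 0.56 [397.6 242.5] [ 490.  -248.7   12. ]
nest top 0.44 [160.5 180.9] [635.7 283.1  12. ]
nest side 0.82 [266.5 241.5] [569.8  27.2  12. ]
nest side 0.58 [197.8 216.7] [727.9 -10.5  12. ]
ramp top 0.58 [277.4 246. ] [486.  19.  36.]
ramp side 0.78 [312.  239.1] [480.9  24.5  36. ]
bar top 0.86 [271.3 226.3] [529.7  32.9  12. ]
bar side 0.55 [292.7 250.5] [514.6  39.2  12. ]
bar side 0.52 [269.1 367.3] [494.5 289.8  12. ]
wedge top 0.55 [289.6 237.7] [503.7  -7.9  12. ]
wedge top 0.54 [259.7 290.5] [387.7  60.   12. ]
wedge top 0.46 [306.1 292.6] [381.9 -42.8 
[... 502 characters left out ...]
4,  1.55540738, -0.01150716,
        1.10932026, -0.08310069]), 'joint_velocities': array([ 5.10045135e-04,  1.49094052e-03,  1.38073774e-03, -8.36999883e-05,
       -1.12476481e-03,  2.29081844e-04, -6.27954629e-04]), 'joint_efforts': array([-1.33388090e-03, -5.96164584e+01,  1.60525516e+00, -2.81493348e+01,
        1.25380716e-02,  1.48487226e-03,  2.12433671e-07]), 'eef_pos': array([ 252.77969747, -625.8790318 ,  404.75240445]), 'tool_rot': array([2.60407471e-05, 9.81641810e-01, 1.90733730e-01, 2.78726509e-05]), 'contact_force': array([ 0.44726932,  0.20839887, -0.15201138]), 'ft_torque': array([ 0.05030438,  0.0640544 , -0.01995653]), 'gripper_force': 0.0, 'grip_width': 85.3483074125908}
```

View pics/t0.png

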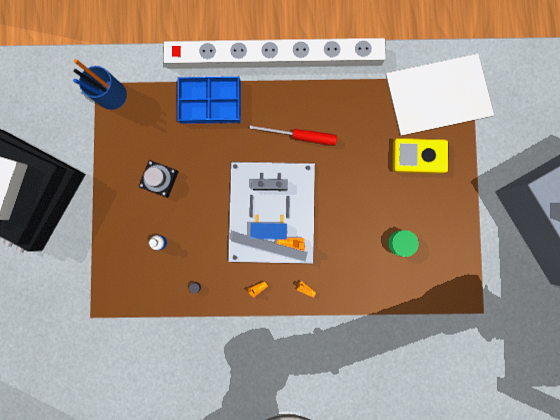

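View pics/s0.png

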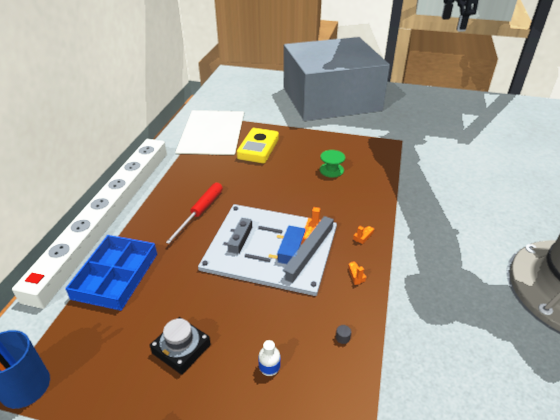

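Three orange wedge-like things appear in the top picture: (291,242) in the fixture between fence and bar, and (259,290) and (306,290) loose on the bench. The one at (291,242) fits: it sits between ramp and bar and looks largest. I'll confirm that in one enlarged crop and measure the yaws at the same time.

```bash
python3 - <<'E'
from h import *
im=cv2.imread('pics/t0.png')
cv2.imwrite('pics/c0.png',cv2.resize(im[155:305,220:325],None,fx=4,fy=4,interpolation=cv2.INTER_CUBIC)[:600])
for c in('top','side'):
  for l,z in (('speaker',24),('fixture',12),('bar',36)):
    rs=finder.outline_of(c,l)
    if not rs: continue
    r=rs[0]; m=r['mask']; ys,xs=np.nonzero(m)
    P=np.array([ray(c,(x,y),z)[:2] for x,y in zip(xs,ys)],np.float32)
    q=cv2.minAreaRect(P); print(c,l,round(r['score'],2),r['bbox'],q, cv2.boxPoints(q).round(0).tolist())
  for l in ('wedge',):
    for r in finder.outline_of(c,l)[:4]: print(c,l,r['score'],r['bbox'],r['mask'].sum())
E
```

```text
Traceback (most recent call last):
  File "h.py", line 6, in ray
    c=imaging.camera_info(cam);K=np.array(c['intrinsics']);T=np.array(c['T'])
ValueError: time passes only in moves, steps and waits
```

View pics/c0.png

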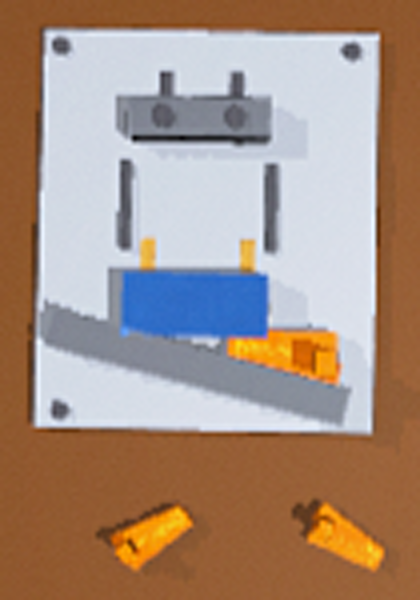

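The crop shows that the wedge in the fixture (crop 285,355; tab at 318,352) is about 110 crop px long. The two loose ones are about 85 px, so the fixture wedge is the one meant. The calibration needs caching before I finish measuring.

```bash
cat > h.py <<'E'
import numpy as np, cv2
from cell import sensors, imaging, bot, finder
C={c:(np.array(imaging.camera_info(c)['intrinsics']),np.array(imaging.camera_info(c)['T'])) for c in('top','side')}
def snap(cam,name):
    im=imaging.capture(cam); cv2.imwrite('pics/'+name+'.png',im[:,:,::-1]); return im
def ray(cam,xy,z):
    K,T=C[cam];d=T[:3,:3]@np.linalg.solve(K,[xy[0],xy[1],1]);o=T[:3,3]
    return (o+d*(z-o[2])/d[2]).round(1)
def proj(cam,p):
    K,T=C[cam];q=K@(np.linalg.inv(T)@np.append(p,1))[:3];return (q[:2]/q[2]).round(1)
def rect(cam,m,z):
    ys,xs=np.nonzero(m);return cv2.minAreaRect(np.array([ray(cam,p,z)[:2] for p in zip(xs,ys)],np.float32))
E
python3 - <<'E'
from h import *
for n,p in dict(tl=(45,28),tr=(380,33),br=(373,433),bl=(34,428)).items(): print(n,ray('top',(220+p[0]/4,155+p[1]/4),12))
# jaw near-bottom edge / bar front top edge / tab
for n,p,z in (('jawL',(133,139),34),('jawR',(270,139),34),('barFL',(122,270),36),('barFR',(268,273),36),('tab',(318,354),62),('ridgeL',(126,205),17),('ridgeR',(271,208),17)): print(n,ray('top',(220+p[0]/4,155+p[1]/4),z))
for c in('top','side'):
  for l,z in (('speaker',24),('fixture',12),('bar',36)):
    rs=finder.outline_of(c,l)
    if rs: print(c,l,round(rs[0]['score'],2),rs[0]['bbox'],np.round(np.hstack(rect(c,rs[0]['mask'],z)),2))
print('mag',[ray('top',(156.5,175),52)])
E
```

```text
tl [676.7 122.4  12. ]
tr [671.2 -67.7  12. ]
br [446.3 -59.8  12. ]
bl [451.3 129.2  12. ]
jawL [610.3  71.   34. ]
jawR [609.3  -4.6  34. ]
barFL [538.   77.4  36. ]
barFR [535.4  -2.6  36. ]
tab [491.3 -28.6  62. ]
ridgeL [575.   76.6  17. ]
ridgeR [572.3  -4.6  17. ]
top speaker 0.65 [224.3, 164.6, 94.4, 101.8] [560.91  31.81 187.45 221.77  88.23]
top fixture 0.84 [226.6, 164.5, 89.8, 97.5] [561.61  31.45 192.79 224.74  88.17]
top bar 0.74 [248.1, 219.7, 37.2, 21.2] [518.78  38.97  78.92  34.28  86.47]
side speaker 0.89 [149.3, 320.1, 64.3, 53.1] [638.89 290.85  74.78  83.39  70.02]
side fixture 0.86 [198.2, 204.3, 138.2, 92.2] [561.14  29.55 211.15 226.21  88.14]
side bar 0.94 [279.5, 229.2, 24.4, 32.9] [519.17  48.02 101.56  35.37  87.98]
mag [array([643.4, 280.1,  52. ])]
```

```bash
R='';for i in 1;do :;done
python3 -m pendant '{"delta_pos":[[28,-28,0],[28,-28,0],[28,-28,0],[28,-28,0],[28,-28,0]],"twist":[0,0,0,0,0],"hand":[100,100,100,100,100]}' 30
python3 -m pendant '{"delta_pos":[[28,-28,0],[28,-28,0],[28,-28,0],[28,-28,0],[28,-28,0]],"twist":[0,0,0,0,0],"hand":[100,100,100,100,100]}'
python3 -m pendant '{"delta_pos":[[28,-28,0],[28,-28,0],[28,-28,0],[28,-28,0],[28,-28,0]],"twist":[0,0,0,0,0],"hand":[100,100,100,100,100]}'
python3 -m pendant '{"delta_pos":[[28,-28,0],[28,-28,0],[28,-28,0],[28,-28,0],[28,-28,0]],"twist":[0,0,0,0,0],"hand":[100,100,100,100,100]}' | tail -5
python3 - <<'E'
import cv2,numpy as np
t=cv2.imread('pics/t0.png');s=cv2.imread('pics/s0.png')
a=cv2.resize(t[150:205,130:190],(436,400),interpolation=cv2.INTER_CUBIC)
b=cv2.resize(s[310:375,145:215],(364,338),interpolation=cv2.INTER_CUBIC)
b=cv2.copyMakeBorder(b,0,62,0,0,cv2.BORDER_CONSTANT)
cv2.imwrite('pics/c1.png',np.hstack([a,b]))
E
```

```text
time: 1.47
eef_pos: [330.5, -441.9, 404.8]
tool_rot: [0.0, 0.982, 0.191, 0.0]
contact_force: [1.1, -0.3, 0.3]
grip_width: 85.4
gripper_force: 0.0
time: 1.88
eef_pos: [407.9, -259.6, 405.1]
tool_rot: [0.0, 0.982, 0.191, 0.0]
contact_force: [1.1, -0.7, -0.4]
grip_width: 85.4
gripper_force: 0.0
time: 2.3
eef_pos: [485.3, -77.4, 405.1]
tool_rot: [0.0, 0.982, 0.191, 0.0]
contact_force: [1.9, -0.1, -0.1]
grip_width: 85.5
gripper_force: 0.0
eef_pos: [562.8, 104.8, 405.0]
tool_rot: [0.0, 0.982, 0.191, 0.0]
contact_force: [-0.1, -0.4, 0.0]
grip_width: 85.3
gripper_force: 0.0
```

View pics/c1.png

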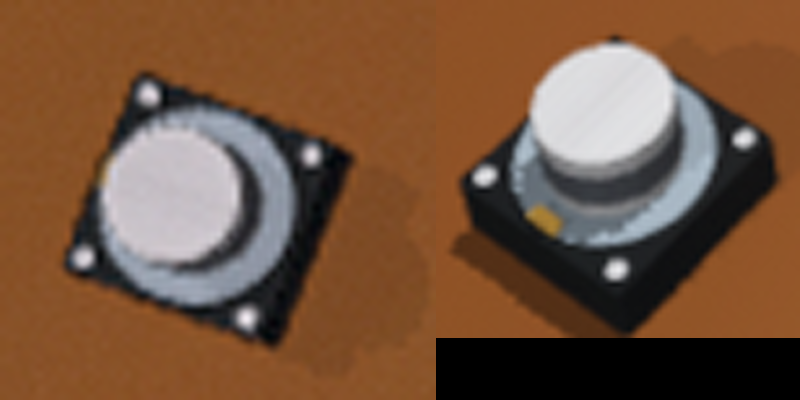

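The crop shows the speaker's four frame screws, top view at (148,95), (312,155), (246,318), (83,258), and the magnet top at (172,195). Next I compute its pose.

```bash
python3 - <<'E'
from h import *
f=60/436
P=np.array([ray('top',(130+(x+.5)*f-.5,150+(y+.5)*55/400-.5),24) for x,y in((148,95),(312,155),(246,318),(83,258))])
print(P,P.mean(0)); e=[P[i]-P[(i+1)%4] for i in range(4)];print([round(float(np.arctan2(v[1],v[0])),3) for v in e])
print('mag',ray('top',(130+172.5*f-.5,150+195.5*55/400-.5),52))
S=[ray('side',(145+(x+.5)/5.2-.5,310+(y+.5)/5.2-.5),24) for x,y in((48,176),(308,138),(181,269))];print(S,(S[0]+S[1])/2)
print('magside',ray('side',(145+168/5.2-.5,310+101/5.2-.5),52))
s=cv2.imread('pics/s0.png')
cv2.imwrite('pics/c2.png',cv2.resize(s[200:300,195:345],None,fx=5,fy=5,interpolation=cv2.INTER_CUBIC))
E
```

```text
[[675.8 303.7  24. ]
 [656.4 252.8  24. ]
 [606.1 272.7  24. ]
 [625.4 323.2  24. ]] [640.925 288.1    24.   ]
[1.207, -0.377, -1.936, 2.772]
mag [640.5 287.2  52. ]
[array([675.6, 300.1,  24. ]), array([605.5, 269.1,  24. ]), array([624.8, 319.4,  24. ])] [640.55 284.6   24.  ]
magside [639.9 284.5  52. ]
```

View pics/c2.png

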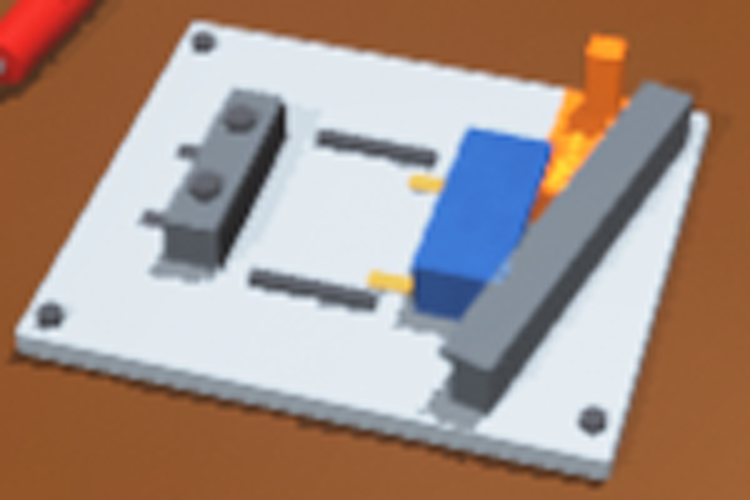

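The crop of the side view shows the jaw, ridges at (377,148) and (313,289), the bar front edge (467,130)–(413,270) and the tab top (607,45). I use these for the nest centre.

```bash
python3 - <<'E'
from h import *
for n,p,z in (('ridgeR',(377,148),17),('ridgeL',(313,289),17),('barFR',(467,130),36),('barFL',(413,270),36),('jawR',(285,103),34),('jawL',(218,240),34),('tab',(607,45),62),('pl0',(195,22),12),('pl1',(710,118),12),('pl2',(603,465),12),('pl3',(17,345),12)): print(n,ray('side',(195+(p[0]+.5)/5-.5,200+(p[1]+.5)/5-.5),z))
s=sensors.read_state();print(s['eef_pos'],s['q'].round(3))
E
```

```text
ridgeR [570.8  -3.6  17. ]
ridgeL [573.9  77.8  17. ]
barFR [533.7  -2.   36. ]
barFL [535.4  77.5  36. ]
jawR [608.   -2.6  34. ]
jawL [610.1  77.7  34. ]
tab [485.6 -35.   62. ]
pl0 [668.7 -68.   12. ]
pl1 [444.9 -59.   12. ]
pl2 [453.8 130.9  12. ]
pl3 [673.1 126.6  12. ]
[562.82927006 104.8002807  404.95821477] [ 0.03   0.339 -0.404  1.784  0.152  1.049 -1.616]
```

```bash
python3 -m pendant '{"delta_pos":[[28,-28,0],[28,-28,0],[28,-28,0],[28,-28,0],[0,0,0]],"twist":[0.12,0.12,0.12,0.12,0.12],"hand":[100,100,100,100,100]}'
python3 -m pendant '{"delta_pos":[[0,0,35],[0,0,35],[0,0,0]],"twist":[0.12,0.033,0],"hand":[100,100,100]}'
```

```text
time: 3.13
eef_pos: [650.5, 241.2, 403.5]
tool_rot: [-0.002, 0.994, -0.108, 0.0]
contact_force: [-1.0, -0.2, -0.3]
grip_width: 85.1
gripper_force: 0.0
time: 3.38
eef_pos: [646.4, 233.4, 327.4]
tool_rot: [0.004, 0.983, -0.184, -0.005]
contact_force: [-1.8, -0.1, -2.6]
grip_width: 85.3
gripper_force: 0.0
```

```bash
python3 -m pendant '{"delta_pos":[[-12,-23.5,0],[-12.5,-24,0],[0,0,30],[0,0,0],[0,0,0]],"twist":[0,0,0,0,0],"hand":[100,100,100,100,100]}'
python3 - <<'E'
from h import *
s=sensors.read_state();p=s['eef_pos'];w,x,y,z=s['tool_rot'];a=2*np.arctan2(y,x)
d=np.array([640.7,286.4])-p[:2];print(p.round(1),round(a,3),'dx',d@[np.cos(a),np.sin(a)],'dy',d@[np.sin(a),-np.cos(a)])
E
```

```text
time: 3.8
eef_pos: [642.7, 287.0, 304.8]
tool_rot: [0.001, 0.983, -0.183, -0.001]
contact_force: [0.3, 0.2, 0.4]
grip_width: 85.4
gripper_force: 0.0
[642.7 287.  304.8] -0.368 dx -1.6443608593956647 dy 1.2747555930567103
```

```bash
python3 -m pendant '{"delta_pos":[[-1.6,1.3,35],[0,0,35],[0,0,25],[0,0,10.5],[0,0,0]],"twist":[0,0,0,0,0],"hand":[100,100,100,100,100]}'
python3 -m pendant '{"delta_pos":[[0,0,0],[0,0,0],[0,0,0],[0,0,0],[0,0,0]],"twist":[0,0,0,0,0],"hand":[40,40,40,40,40]}' 40
python3 -m pendant '{"delta_pos":[[0,0,0],[0,0,0],[0,0,0]],"twist":[0,0,0],"hand":[20,20,20]}' 40
python3 - <<'E'
from h import *
snap('side','s1')
s=cv2.imread('pics/s1.png');cv2.imwrite('pics/c3.png',cv2.resize(s[230:390,100:300],None,fx=3.5,fy=3.5,interpolation=cv2.INTER_CUBIC))
E
```

```text
time: 4.22
eef_pos: [641.0, 285.3, 198.1]
tool_rot: [0.001, 0.983, -0.184, -0.001]
contact_force: [0.1, -0.1, 0.1]
grip_width: 85.6
gripper_force: 0.0
time: 4.63
eef_pos: [641.8, 286.8, 201.7]
tool_rot: [-0.001, 0.983, -0.184, 0.001]
contact_force: [-1.5, -1.4, 6.7]
grip_width: 41.1
gripper_force: 40.6
time: 4.88
eef_pos: [641.8, 286.8, 201.7]
tool_rot: [-0.001, 0.983, -0.184, 0.001]
contact_force: [-0.6, -0.8, 7.3]
grip_width: 40.6
gripper_force: 40.6
```

View pics/c3.png

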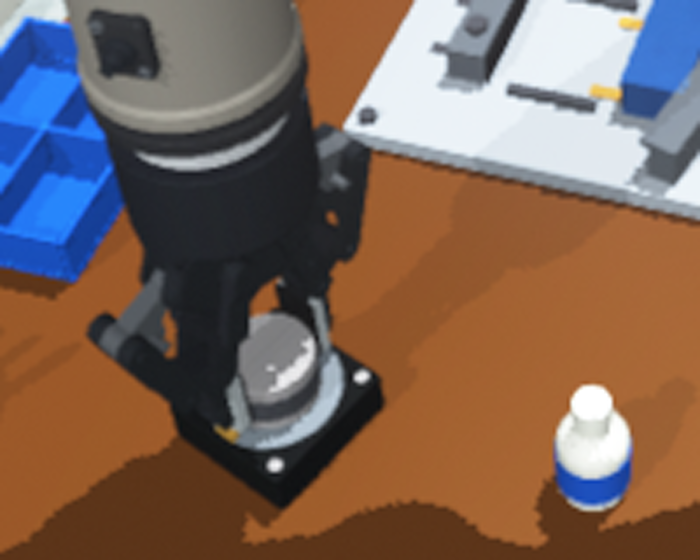

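The fingers hold the magnet, and the frame screws show at crop (275,465) and (362,377). I lift and carry it to above the nest.

```bash
python3 - <<'E'
from h import *
P=[ray('side',(100+(x+.5)/3.5-.5,230+(y+.5)/3.5-.5),24) for x,y in((275,465),(362,377))]
d=P[0]-P[1];m=(P[0]+P[1])/2;u=d[:2]/np.linalg.norm(d[:2]);n=np.array([u[1],-u[0]])
print(P,'edge ang',np.arctan2(d[1],d[0])-np.pi/2,np.linalg.norm(d),'centre',m[:2]+n*27)
E
python3 -m pendant '{"delta_pos":[[0,0,-10],[0,0,-20],[0,0,-30],[0,0,-25],[0,0,0]],"twist":[0,0,0,0,0],"hand":[20,20,20,20,20]}' 60
python3 -m pendant '{"delta_pos":[[2,18,0],[3.7,33,0],[3.7,37,0],[3.7,37,0],[3.7,37,0]],"twist":[0,0,0,0,0],"hand":[20,20,20,20,20]}'
python3 -m pendant '{"delta_pos":[[3.7,37,0],[3.5,35,0],[2,24,0],[0,0,0],[0,0,0]],"twist":[0,0,0,-0.113,-0.113],"hand":[20,20,20,20,20]}'
python3 -m pendant '{"delta_pos":[[0,0,0],[0,0,0],[0,0,0],[0,0,0]],"twist":[-0.113,0,0,0],"hand":[20,20,20,20]}'
python3 - <<'E'
from h import *
s=sensors.read_state();p=s['eef_pos'];w,x,y,z=s['tool_rot'];a=2*np.arctan2(y,x)
d=np.array([572.8,36.9])-p[:2];print(p.round(1),round(a,3),'dx',d@[np.cos(a),np.sin(a)],'dy',d@[np.sin(a),-np.cos(a)])
im=snap('side','s2');cv2.imwrite('pics/c4.png',cv2.resize(im[130:300,190:350,::-1],None,fx=3.5,fy=3.5,interpolation=cv2.INTER_CUBIC))
E
```

```text
[array([625.8, 321.7,  24. ]), array([605.8, 271.5,  24. ])] edge ang -0.379131807531353 54.03739445976276 centre [640.88263053 286.60692011]
time: 5.35
eef_pos: [642.6, 287.8, 291.3]
tool_rot: [-0.003, 0.983, -0.184, 0.004]
contact_force: [1.1, -0.6, -0.9]
grip_width: 40.3
gripper_force: 61.1
time: 5.77
eef_pos: [597.1, 128.1, 284.1]
tool_rot: [0.0, 0.983, -0.183, -0.0]
contact_force: [1.0, -0.4, -2.4]
grip_width: 40.3
gripper_force: 61.3
time: 6.18
eef_pos: [571.3, 34.1, 284.2]
tool_rot: [0.001, 0.997, -0.071, -0.0]
contact_force: [0.6, 0.7, -2.2]
grip_width: 40.2
gripper_force: 61.4
time: 6.52
eef_pos: [571.9, 36.7, 284.2]
tool_rot: [0.0, 1.0, -0.017, -0.0]
contact_force: [0.7, -1.1, -2.2]
grip_width: 39.9
gripper_force: 61.4
[571.9  36.7 284.2] -0.033 dx 0.8842789360093872 dy -0.19032703208773744
```

View pics/c4.png

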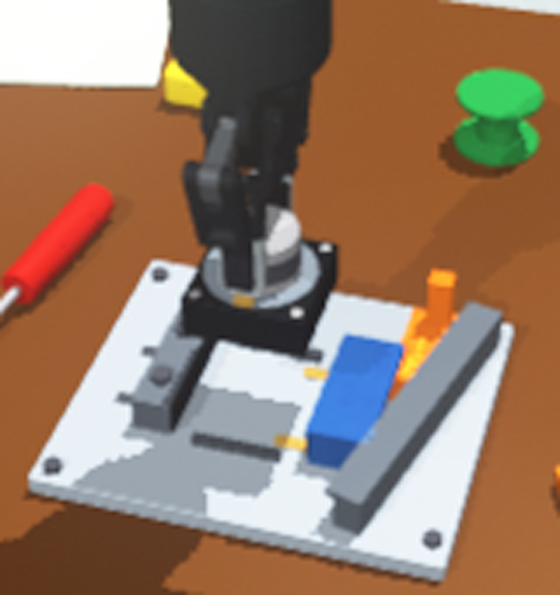

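The speaker is held level above the nest, with its screws at crop (193,296), (297,313) and (326,247). I check its yaw and centre before lowering it.

```bash
python3 - <<'E'
from h import *
P=[ray('side',(190+(x+.5)/3.5-.5,130+(y+.5)/3.5-.5),106.5) for x,y in((193,296),(297,313),(326,247))]
a=P[1]-P[2];b=P[0]-P[1]
print(P,'centre',(P[0]+P[2])/2,np.arctan2(a[1],a[0])-np.pi/2,np.arctan2(b[1],b[0]),np.linalg.norm(a),np.linalg.norm(b))
E
```

```text
[array([597.8,  63.8, 106.5]), array([543.3,  64. , 106.5]), array([541.7,   9.1, 106.5])] centre [569.75  36.45 106.5 ] -0.029135650912459843 -0.003669708297527784 54.923310169726655 54.500366971241576
```

```bash
python3 -m pendant '{"delta_pos":[[0.9,0,15],[0,0,25],[0,0,15],[0,0,5],[0,0,0]],"twist":[0,0,0,0,0],"hand":[20,20,20,20,20]}'
```

```text
time: 6.98
eef_pos: [572.3, 36.8, 222.9]
tool_rot: [0.0, 1.0, -0.015, -0.001]
contact_force: [-0.3, -0.4, -2.2]
grip_width: 40.2
gripper_force: 61.4
```

```bash
python3 -m pendant '{"delta_pos":[[1.5,0,3],[0,0,3],[0,0,1],[0,0,0]],"twist":[0,0,0,0],"hand":[20,20,20,20]}'
python3 -m pendant '{"delta_pos":[[0,0,1],[0,0,1],[0,0,0]],"twist":[0,0,0],"hand":[20,20,20]}'
```

```text
time: 7.32
eef_pos: [574.7, 36.6, 217.6]
tool_rot: [-0.0, 1.0, -0.015, 0.0]
contact_force: [-0.5, -0.2, -1.6]
grip_width: 39.7
gripper_force: 61.4
time: 7.57
eef_pos: [574.4, 36.6, 215.3]
tool_rot: [0.0, 1.0, -0.015, 0.0]
contact_force: [0.4, -0.1, -2.4]
grip_width: 40.2
gripper_force: 61.4
```

```bash
python3 -m pendant '{"delta_pos":[[0,0,1],[0,0,1],[0,0,0]],"twist":[0,0,0],"hand":[20,20,20]}'
python3 -m pendant '{"delta_pos":[[0,0,0.7],[0,0,0],[0,0,0]],"twist":[0,0,0],"hand":[20,20,20]}'
```

```text
time: 7.82
eef_pos: [574.5, 36.6, 213.8]
tool_rot: [0.0, 1.0, -0.015, 0.0]
contact_force: [-1.2, -1.3, 3.2]
grip_width: 40.2
gripper_force: 62.1
time: 8.07
eef_pos: [574.5, 36.7, 213.7]
tool_rot: [0.0, 1.0, -0.015, 0.0]
contact_force: [-5.0, -1.5, 10.9]
grip_width: 40.1
gripper_force: 63.1
```

```bash
python3 -m pendant '{"delta_pos":[[0,0,-0.5],[0,0,0],[0,0,0],[0,0,0],[0,0,0]],"twist":[0,0,0,0,0],"hand":[100,100,100,100,100]}'
python3 -m pendant '{"delta_pos":[[0,0,-10],[0,0,-20],[0,0,-30],[0,0,-20],[0,0,0]],"twist":[0,0,0,0,0],"hand":[100,100,100,100,100]}'
python3 -m pendant '{"delta_pos":[[-21,27,0],[-21,27,0],[-21,27,0],[-20,27,0],[0,0,0]],"twist":[0,0,0,0,0],"hand":[100,60,30,0,0]}' 30
python3 -m pendant '{"delta_pos":[[0,0,20],[0,0,0],[0,0,0]],"twist":[0,0,0],"hand":[0,0,0]}'
python3 - <<'E'
from h import *
im=snap('side','s3');cv2.imwrite('pics/c5.png',cv2.resize(im[120:300,190:360,::-1],None,fx=3.3,fy=3.3,interpolation=cv2.INTER_CUBIC))
E
```

```text
time: 8.48
eef_pos: [574.5, 36.6, 212.9]
tool_rot: [-0.0, 1.0, -0.015, -0.0]
contact_force: [0.3, -0.5, -0.6]
grip_width: 85.7
gripper_force: 0.0
time: 8.9
eef_pos: [576.1, 37.1, 298.0]
tool_rot: [-0.001, 1.0, -0.015, 0.004]
contact_force: [1.1, 0.3, -0.6]
grip_width: 85.5
gripper_force: 0.0
time: 9.32
eef_pos: [483.9, -74.3, 292.2]
tool_rot: [0.002, 1.0, -0.019, -0.003]
contact_force: [-0.5, -0.7, 0.1]
grip_width: 39.0
gripper_force: 0.0
time: 9.57
eef_pos: [487.9, -68.6, 272.6]
tool_rot: [-0.0, 1.0, -0.015, -0.001]
contact_force: [0.2, 0.4, -0.2]
grip_width: 0.7
gripper_force: 0.0
```

View pics/c5.png

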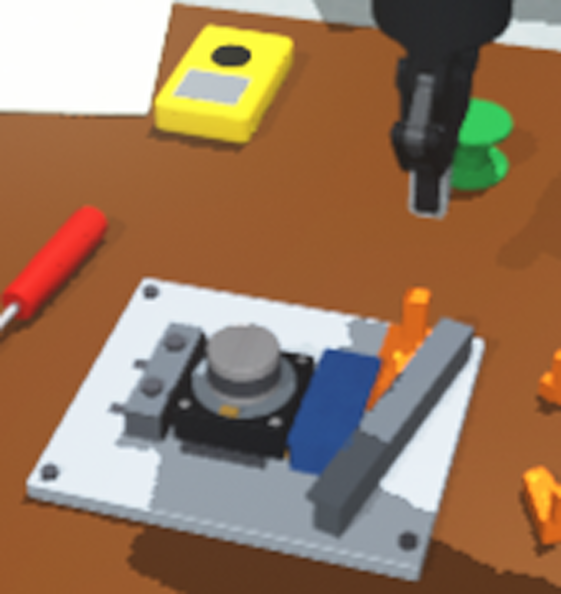

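The speaker sits flat and square between bar and jaw, and nothing else has moved. The closed fingers are at crop (430,195), beyond the tab at (418,300). I lower them behind the tab.

```bash
python3 -m pendant '{"delta_pos":[[0,0,25],[0,0,22],[0,0,10],[0,0,0],[0,0,0]],"twist":[0,0,0,0,0],"hand":[0,0,0,0,0]}'
python3 -m pendant '{"delta_pos":[[0,-4,0],[0,-4,0],[0,-4,0],[0,0,0]],"twist":[0,0,0,0],"hand":[0,0,0,0]}'
```

```text
time: 10.03
eef_pos: [488.5, -68.5, 216.3]
tool_rot: [-0.0, 1.0, -0.015, -0.0]
contact_force: [-0.1, 0.1, -0.3]
grip_width: 0.2
gripper_force: 0.0
time: 10.37
eef_pos: [489.0, -55.6, 216.8]
tool_rot: [-0.0, 1.0, -0.014, 0.001]
contact_force: [-0.2, 0.0, 0.8]
grip_width: -0.2
gripper_force: 0.0
```

```bash
python3 -m pendant '{"delta_pos":[[0,-3,0],[0.5,-3,0],[0.7,-3,0],[0.7,-3,0],[0.7,-3,0]],"twist":[0,0,0,0,0],"hand":[0,0,0,0,0]}'
python3 -m pendant '{"delta_pos":[[0.7,-3,0],[0.7,-3,0],[0.7,-3,0],[0,0,0]],"twist":[0,0,0,0],"hand":[0,0,0,0]}'
```

```text
time: 10.78
eef_pos: [491.7, -41.9, 216.0]
tool_rot: [0.0, 1.0, -0.015, -0.0]
contact_force: [0.4, -1.7, 0.5]
grip_width: 0.0
gripper_force: 1.0
time: 11.12
eef_pos: [494.3, -32.3, 216.1]
tool_rot: [-0.0, 1.0, -0.015, 0.0]
contact_force: [-0.1, -0.2, 0.6]
grip_width: -0.2
gripper_force: 0.2
```

```bash
python3 -m pendant '{"delta_pos":[[0.5,-2,0],[0.5,-2,0],[0.5,-2,0],[0.5,-2,0],[0,0,0]],"twist":[0,0,0,0,0],"hand":[0,0,0,0,0]}'
python3 -m pendant '{"delta_pos":[[0.5,-2,0],[0.5,-2,0],[0.5,-2,0],[0,0,0]],"twist":[0,0,0,0],"hand":[0,0,0,0]}'
```

```text
time: 11.53
eef_pos: [496.4, -24.7, 216.1]
tool_rot: [-0.0, 1.0, -0.015, 0.0]
contact_force: [0.7, -2.8, 1.7]
grip_width: -0.1
gripper_force: 1.1
time: 11.87
eef_pos: [498.1, -18.5, 216.1]
tool_rot: [-0.0, 1.0, -0.015, 0.0]
contact_force: [0.1, -1.9, 0.7]
grip_width: 0.3
gripper_force: 1.1
```

```bash
python3 -m pendant '{"delta_pos":[[0.5,-2,0],[0.5,-2,0],[0.5,-2,0],[0,0,0]],"twist":[0,0,0,0],"hand":[0,0,0,0]}'
python3 -m pendant '{"delta_pos":[[0.4,-1.5,0],[0.4,-1.5,0],[0.4,-1.5,0],[0,0,0]],"twist":[0,0,0,0],"hand":[0,0,0,0]}'
```

```text
time: 12.2
eef_pos: [499.5, -13.9, 216.1]
tool_rot: [0.001, 1.0, -0.015, -0.0]
contact_force: [-1.0, -7.9, 4.2]
grip_width: 0.0
gripper_force: 3.6
time: 12.53
eef_pos: [500.0, -12.8, 216.1]
tool_rot: [0.003, 1.0, -0.017, -0.002]
contact_force: [-3.6, -16.9, 9.5]
grip_width: 0.2
gripper_force: 8.9
```

```bash
python3 -m pendant '{"delta_pos":[[-0.5,2,0],[-0.5,3,0],[-1,5,0],[-2,10,0],[0,0,0]],"twist":[0,0,0,0,0],"hand":[0,0,0,0,0]}'
python3 -m pendant '{"delta_pos":[[0,5,-15],[0,10,-30],[0,30,-30],[0,35,-20],[0,35,0]],"twist":[0,0,0,0,0],"hand":[0,0,0,0,0]}'
python3 -m pendant '{"delta_pos":[[0,35,0],[0,30,0],[0,10,0],[0,0,0],[0,0,0]],"twist":[0,0,0,0,0],"hand":[0,0,0,0,0]}'
python3 - <<'E'
from h import *
im=snap('side','s4');t=snap('top','t4')
a=cv2.resize(im[195:300,190:350,::-1],(460,302),interpolation=cv2.INTER_CUBIC);b=cv2.resize(t[155:270,220:325,::-1],(336,368),interpolation=cv2.INTER_CUBIC)
cv2.imwrite('pics/c6.png',np.hstack([cv2.copyMakeBorder(a,0,66,0,0,cv2.BORDER_CONSTANT),b]))
E
```

```text
time: 12.95
eef_pos: [495.7, -29.9, 215.7]
tool_rot: [0.0, 1.0, -0.016, -0.001]
contact_force: [-0.3, -0.1, -0.9]
grip_width: -0.3
gripper_force: 0.0
time: 13.37
eef_pos: [494.4, -143.4, 314.8]
tool_rot: [0.0, 1.0, -0.014, 0.004]
contact_force: [1.4, -0.6, 0.2]
grip_width: -0.1
gripper_force: 0.0
time: 13.78
eef_pos: [490.6, -217.3, 310.2]
tool_rot: [-0.001, 1.0, -0.015, -0.0]
contact_force: [-0.1, 0.7, 0.2]
grip_width: -0.3
gripper_force: 0.0
```

View pics/c6.png

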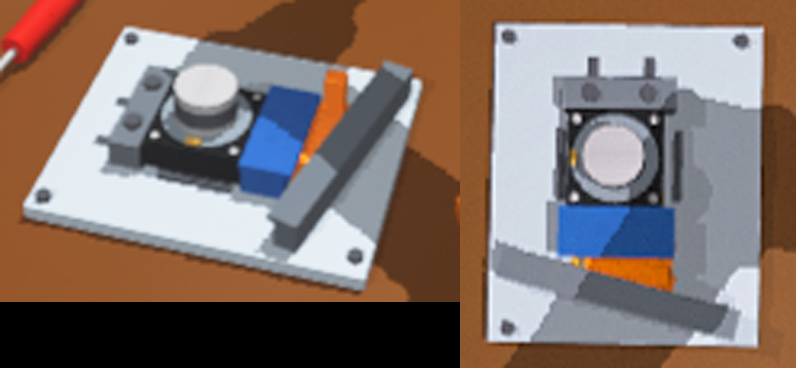

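The speaker (crop 612,160) is flat and square against the jaw, with the bar hard against it and the wedge (630,270) jammed. The arm is clear, so I hand in.

```bash
python3 -c "
from cell import bot
print(bot.finish_job())"
```

```text
the job is handed in; nothing more can be done
None
```

The loudspeaker is seated magnet up in the nest and clamped by the jammed wedge; my last reading of the wedge push was about 17 N, above the 12 N asked for but under 20. The arm is clear, and the job was handed in at about 14 s on the robot's clock.

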